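# Thread the loose lid of the parts jar, then close the keeper

## Robot

A 7-joint arm with a two-finger parallel gripper is mounted at the origin on a cart in front of the work surface, level with it; the furniture and walls round the work are solid. World frame = base frame: x ahead of the robot, y to its left, z up, the work surface at z = 0. Lengths are in m, angles in rad, forces in N, time in s.
With the tool pointing down it reaches from about 0.4 to 0.85 m from the base axis. Payload 10.4 kg.
Tool frame: the origin (TCP) lies between the finger pads; the fingertips stand 22 mm ahead of it and the grasp point (between the pads) lies 3 mm ahead of it; z points along the fingers, y is the line along which they close (so a half turn about z gives the same grasp; the last joint's range is limited). The gripper opens to 85 mm and grips with 20 to 120 N. Pads are 22 mm wide; open, the fingers measure 114 mm over their backs; the gripper's body (76 mm by 85 mm) begins 54 mm behind the grasp point. The pads swing forward as they close: fully open they stand 13 mm farther back than shut.
Start: joints at [-1.23, 0.332, -0.065, 1.46, 0.022, 1.35, -0.088], TCP at [0.222, 0.584, 0.253] pointing down, gripper open.
Joint ranges: [-2.6, 2.6], [-0.5, 2.12], [-1.47, 1.34], [0.16, 2.42], [-1.27, 4.41], [0.06, 2.06], [-2.6, 2.6]. Speed limits (rad/s): [2.22, 2.22, 2.79, 2.79, 3.14, 3.14, 3.14].

## Interface

Orientations are given as a unit quaternion [x, y, z, w].
In Python, from workcell import manip, camera, ticket, boxes_of, outline_of gives the robot as it stands.
- The arm moves only by the tool carry_out, never from a script. Its argument "deltas" is a list of rows, each a list of 5 numbers: the shift along the tool's x, y, z as a fraction of full scale, then the turn about the tool's z as a fraction of full scale, then the opening, from -1 (shut) to 1 (fully open), so that 0 is half open. In form: [[tx, ty, tz, spin, gripper], ...]. A call has 1 to 20 rows; each row is the pose to reach, as a shift and turn from the pose commanded when the call began, along the tool's axes at that moment; what a row does not reach only later rows make up. Full scale, the value 1, is 150 mm for a shift and 30 degrees for a turn. A row lasts 1/8 s, in which the tool goes at most 62.5 mm and 10.7 degrees, less where a joint would pass 70% of its speed; a pose out of reach is approached as far as the arm can. A call with a number of a shift or a turn outside -1 to 1 is refused whole. A call with a gripper value outside its range is refused whole. The fingers move at their own pace and stop on an object; "force" is the grip in N (left out, the last holds). Time passes only in rows, so rows that repeat a pose let the fingers close. It gives the time, the measured TCP pose, the force, the opening and the grip force at its end, in the units of the state.
- manip.get_obs(): the state, without advancing time (a new reading comes with each control period).
- camera(name): name is "scene" or "top"; returns a dict with "img" (480x640x3 uint8, red, green, blue), "depth" (480x640 float32, m along the optical axis (not along the pixel's ray), 0 where there is no reading), "vertical_fov" (degrees; the focal length in pixels is half the picture's height over the tangent of half this angle, whatever the lens; pixels are square), "cx", "cy" (the principal point, pixels), "k1" (the pictures are not rectified: a ray, as slopes to the right and down, at radius r is drawn at 1 + k1 r^2 times it, then the intrinsics apply), "R" (3x3) and "t" (3): a world point X has camera coordinates R X + t. Camera axes: x right, y down, z forward; pixel columns grow to the right and rows downward; lengths in m; the calibration is good to about 2 mm. A picture is of the moment at which its call begins.
- ticket.hand_in(): hands the job in; it is judged then, once.
Trained networks look in a picture, given as the dict that the camera call returned (one of the last four; its "shot" number tells which), for a name from the list of things; names that differ only in an ending like _2 or _b are one class to them, and where a whole thing is asked for, a point or a joint stands for the part that bears it (a point fixed in the world has none). Each returns a list of dicts, best first, with "conf" (0 to 1); they miss things now and then, are a little off and sometimes report something else, mostly with a low value. They report only what shows in the picture. A call takes as long as a camera call. They do not tell look-alikes from the thing itself.
- boxes_of(query, picture): "position" ([x, y, z] in m, in world coordinates, good to about 4 mm: the middle of the surface that is visible of it).
- outline_of(query, picture): "region" (480x640 bool, what is visible of it).
The state is a dict: "clock": time; "joint_pos": joint angles; "joint_velocities": joint speeds; "tau": joint torques, N m; "position": TCP position; "ee_rot": TCP orientation; "ft_force": force on the tool from outside, world axes, zero at the start; "torque": the same for the moment, N m; "grip_width": opening from 0.0 (shut) to 1.0 (fully open); "grasp_force": force on a finger pad.
Only numpy, scipy, OpenCV 4.12 (cv2) and the standard library are available. Lean on these libraries where they do the work, as an engineer would, in place of code of your own. Each camera call takes 0.05 s, during which the arm holds its last target. There are 200 camera calls.

## Task

The lid of the parts jar is only resting on top of its thread: without taking it off the jar, turn it back (anticlockwise seen from above) until it drops into the thread, then screw it forward (clockwise) until it stops. Then swing the hinged keeper arm over the lid as far as it goes, and let go. Leave the other things on the bench where they are.

Things in the scene. Friction and masses are not known exactly. Their poses are not given: they have to be found in the camera images.
- jar: White plastic jar, 92 mm across, neck 64 mm, fixed in a plywood stand (110 x 205 x 18 mm) screwed to the bench: neither can move. Origin on the bench under the jar's axis, z up; the keeper's steel post stands 105 mm from it along +y. The lid's turn = yaw of lid minus yaw of jar, positive anticlockwise from above; screwed home it is 0, at a solid stop.
- lid: Loose grey screw lid, 88 mm across, about 0.12 kg, now resting unthreaded, turn between 8 and 43 deg. Origin on its axis at the skirt's lower edge, z up: 82.9 mm above the bench when resting, about 75 mm just dropped in, 68.6 mm screwed home (2 mm vertical play, 2 mm sideways). Round plate's top 26.5 mm above the origin. Turns with little effort.
- lid_wing (a point): Centre of the top of the lid's straight upright grip wing, on the lid's axis, 60 mm above the lid's origin. The wing is 20 mm thick (lid's x), 62 mm long (lid's y) and stands 33 mm above the lid's plate: pinch it across its 20 mm from above. Screwed home, it lies along the jar frame's y, in line with the keeper's post.
- jar_mouth (a point): Centre of the jar's mouth, on its axis, 90 mm above the bench. Three-start right-hand thread outside: at turns 0 to 60 deg a loose lid rests on flat thread tops (stop at 0); at 62 to 96 deg it can drop about 7.5 mm into the thread (stop at 98); from there clockwise it runs under the thread, sinking 0.081 mm per degree, to the stop at 0.
- keeper (a joint): Keeper arm about its upright post, rad: 0 = over the middle of the lid, at its end stop; grows anticlockwise from above as it swings away; starts at 1.25 to 1.65, limit 2.3; stays where left, about 0.5 N at the knob moves it. Flat bar 20 x 8 mm, underside 133 mm above the bench: passes 4 mm over the wing of a screwed-home lid; the wing of an unthreaded lid blocks it.
- keeper_knob (a point): Centre of the top of the black upright round knob on the end of the keeper arm: 24 mm across, 34 mm tall, top 175 mm above the bench. It can be pinched or pushed sideways; it moves on a circle of radius 105 mm about the hinge.
- keeper_hinge (a point): On the keeper's hinge axis, 133 mm above the bench.
- open_jar: Bystander: small clear open jar without lid, 62 mm across, 58 mm tall; origin under its centre.
- screw_tin: Bystander: round tin, 75 mm across, 58 mm tall; origin under its centre.
- glue_tube: Bystander: tube of glue lying on the bench, 146 mm long, 42 x 28 mm.
- tape_measure: Bystander: yellow tape measure, 89 x 58 x 64 mm, standing on the bench.
There are look-alikes about, which are no part of the job. Leave any turquoise look-alike of the lid alone.

How it is judged:
By the outcome, as a careful person would: the job done as asked, in the order asked, and still so for the second after the job is handed in, with the robot touching nothing.
It also fails if it takes over 54 s, if anything falls off the work surface, if the arm or the gripper's body presses on something with over 40 N, if the wrist force passes 120 N, or if a joint passes its speed limit or range.

## Working session

There is one attempt and no reset: what is moved stays moved. The work goes in short steps, Python scripts to look and compute and a tool call to move; the robot and the scene stay as the last step left them, time stands still between calls to the robot, and variables do not carry over. Pictures are saved under pics/ and viewed, at most 10 in all, crops included, and the job is handed in when it is done.

Besides the shell and the picture viewer there is one more tool, called after ">>>" as name(argument=value, ...), one argument or row to a line, values as JSON. carry_out: Moves the arm, as the interface text tells. Its arguments: {"type":"object","properties":{"deltas":{"type":"array","items":{"type":"array","items":{"type":"number"}}},"force":{"type":"number"}},"required":["deltas"]}

```bash
mkdir -p pics; cat > h.py <<'E'
import numpy as np,cv2
from workcell import manip,camera,ticket,boxes_of,outline_of
def pts(c,mask=None):
    h,w=c["depth"].shape; f=h/2/np.tan(np.radians(c["vertical_fov"])/2)
    v,u=np.nonzero((c["depth"]>0)&(mask if mask is not None else True))
    xd=np.stack([(u-c["cx"])/f,(v-c["cy"])/f],1); x=xd.copy()
    for _ in range(8): x=xd/(1+c["k1"]*(x**2).sum(1,keepdims=True))
    z=c["depth"][v,u]; P=np.c_[x*z[:,None],z]
    return (P-c["t"])@c["R"],u,v
def save(c,n): cv2.imwrite(n,c["img"][:,:,::-1])
def st():
    o=manip.get_obs(); print({k:np.round(o[k],3) for k in("clock","position","ee_rot","ft_force","grip_width","grasp_force","joint_pos")})
E
python3 - <<'E'
from h import *
st()
for n in("top","scene"):
    c=camera(n); save(c,f"pics/{n}1.png")
    for q in("jar","lid","lid_wing","keeper","keeper_knob","open_jar","screw_tin","tape_measure","glue_tube"):
        print(n,q,[(np.round(b["position"],3).tolist(),round(b["conf"],2)) for b in boxes_of(q,c)][:4])
E
```

```text
{'clock': np.float64(0.0), 'position': array([0.222, 0.584, 0.252]), 'ee_rot': array([ 0.181,  0.984, -0.001, -0.   ]), 'ft_force': array([-0.12 ,  0.318,  0.429]), 'grip_width': np.float64(1.002), 'grasp_force': np.float64(0.0), 'joint_pos': array([-1.23 ,  0.333, -0.065,  1.461,  0.022,  1.35 , -0.088])}
top jar [([0.571, -0.042, 0.019], 0.65), ([0.767, 0.109, 0.025], 0.54), ([0.49, -0.026, 0.106], 0.3)]
top lid [([0.554, -0.173, 0.026], 0.78), ([0.491, -0.023, 0.11], 0.73), ([0.609, 0.117, 0.03], 0.65), ([0.741, -0.137, 0.015], 0.27)]
top lid_wing [([0.489, -0.022, 0.106], 0.8), ([0.556, -0.169, 0.024], 0.62), ([0.612, 0.115, 0.028], 0.6)]
top keeper [([0.586, -0.102, 0.135], 0.78)]
top keeper_knob [([0.586, -0.098, 0.141], 0.65)]
top open_jar [([0.768, 0.11, 0.024], 0.67)]
top screw_tin [([0.779, -0.015, 0.054], 0.76), ([0.49, -0.024, 0.107], 0.66), ([0.768, 0.112, 0.024], 0.38)]
top tape_measure [([0.667, -0.282, 0.056], 0.84)]
top glue_tube [([0.738, -0.133, 0.013], 0.89), ([0.777, -0.015, 0.054], 0.42)]
scene jar [([0.499, -0.002, 0.024], 0.57)]
scene lid [([0.478, -0.009, 0.11], 0.75), ([0.53, -0.172, 0.029], 0.63), ([0.599, 0.135, 0.025], 0.56)]
scene lid_wing [([0.599, 0.141, 0.022], 0.8), ([0.48, -0.012, 0.109], 0.73), ([0.53, -0.176, 0.03], 0.67)]
scene keeper [([0.764, 0.004, 0.045], 0.66), ([0.579, -0.109, 0.142], 0.62)]
scene keeper_knob [([0.584, -0.11, 0.143], 0.66)]
scene open_jar [([0.742, 0.12, 0.038], 0.56)]
scene screw_tin [([0.768, 0.004, 0.045], 0.65), ([0.581, -0.111, 0.142], 0.54)]
scene tape_measure [([0.666, -0.279, 0.028], 0.72)]
scene glue_tube [([0.741, -0.126, 0.012], 0.75)]
```

```bash
python3 -c "
import cv2,numpy as np
a=cv2.imread('pics/top1.png');b=cv2.imread('pics/scene1.png');cv2.imwrite('pics/both.png',cv2.resize(np.vstack([a,b]),(450,600)) if 0 else cv2.resize(np.hstack([a,b]),(800,300)))"
```

```text
(no output)
```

View pics/top1.png

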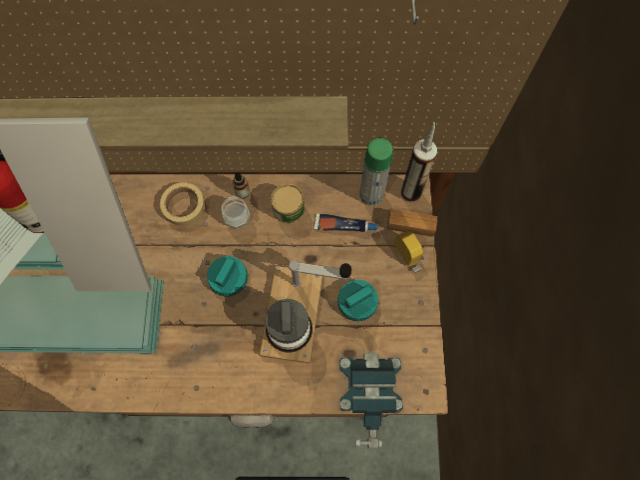

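View pics/scene1.png

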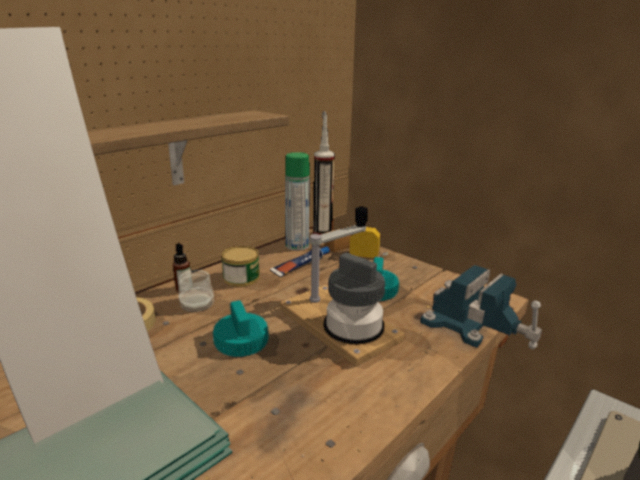

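The lid is at about (288,325) in the top view with its wing near-vertical. The hinge is at (296,268) and the knob at (345,270). Two turquoise look-alikes stand at (227,275) and (358,300), and a tall white panel stands at upper left. Next I fit the geometry from depth.

```bash
python3 - <<'E'
from h import *
C=[camera("top"),camera("scene")]
for c in C:
    P,u,v=pts(c); 
    d=np.hypot(P[:,0]-.49,P[:,1]+.022)
    w=P[(d<.05)&(P[:,2]>.128)&(P[:,2]<.16)]
    r=cv2.minAreaRect((w[:,:2]*1000).astype(np.float32)); print("wing",len(w),np.percentile(w[:,2],[10,50,90]),r)
    pl=P[(d<.055)&(P[:,2]>.10)&(P[:,2]<.117)]
    print("plate",cv2.minEnclosingCircle((pl[:,:2]*1000).astype(np.float32)),np.median(pl[:,2]))
    k=P[(np.hypot(P[:,0]-.58,P[:,1]+.1)<.03)&(P[:,2]>.15)]; print("knob",len(k),k.mean(0),k[:,2].max(), cv2.minEnclosingCircle((k[:,:2]*1000).astype(np.float32)))
    b=P[(P[:,2]>.125)&(P[:,2]<.15)&(P[:,0]>.54)&(P[:,0]<.64)&(P[:,1]>-.12)&(P[:,1]<.06)]
    print("bar",len(b),cv2.minAreaRect((b[:,:2]*1000).astype(np.float32)),b[b[:,1].argsort()[-5:]].round(3).tolist())
    s=P[(P[:,2]>.010)&(P[:,2]<.023)&(P[:,0]>.40)&(P[:,0]<.68)&(P[:,1]>-.1)&(P[:,1]<.07)]
    print("stand",len(s),cv2.minAreaRect((s[:,:2]*1000).astype(np.float32)))
P,u,v=pts(C[0])
q=P[(P[:,2]>.06)&(P[:,0]>.1)&(P[:,0]<1.0)]
# coarse height map
for x in np.arange(.1,1.0,.06):
    print("%.2f"%x,[int(100*q[(abs(q[:,0]-x)<.03)&(abs(q[:,1]-y)<.03)][:,2].max(initial=0)) for y in np.arange(.66,-.42,-.06)])
E
```

```text
wing 328 [0.13696266 0.14084468 0.14358781] ((493.6020812988281, -21.257652282714844), (62.1551513671875, 19.926502227783203), 1.5920683145523071)
plate ((493.5298156738281, -21.064266204833984), 45.20729446411133) 0.10807983290425817
knob 13 [ 0.57935681 -0.12859122  0.17000121] 0.17816875218198827 ((579.8807373046875, -128.68016052246094), 4.464607238769531)
bar 463 ((591.898193359375, -72.64125061035156), (95.98370361328125, 21.512676239013672), 81.44157409667969) [[0.6, -0.027, 0.143], [0.603, -0.027, 0.141], [0.592, -0.027, 0.136], [0.599, -0.025, 0.141], [0.597, -0.025, 0.14]]
stand 2452 ((530.54248046875, -26.181365966796875), (110.6772232055664, 206.21206665039062), 82.12381744384766)
wing 498 [0.1301405  0.13901819 0.14266811] ((493.2618713378906, -16.974365234375), (62.533687591552734, 21.98875617980957), 5.772355079650879)
plate ((492.8105163574219, -17.060495376586914), 45.171871185302734) 0.10880836534291313
knob 95 [ 0.57913988 -0.12669706  0.16341596] 0.17559206646825104 ((580.1885986328125, -127.93809509277344), 8.279914855957031)
bar 441 ((590.869873046875, -71.68211
[... 677 characters left out ...]
, 0]
0.46 [0, 0, 0, 0, 0, 0, 0, 0, 0, 0, 0, 14, 14, 0, 0, 0, 0, 0, 0]
0.52 [0, 0, 0, 0, 0, 0, 0, 0, 0, 0, 0, 14, 13, 6, 6, 0, 0, 0, 0]
0.58 [0, 0, 0, 11, 16, 15, 15, 0, 0, 6, 0, 14, 14, 17, 15, 0, 0, 0, 0]
0.64 [0, 0, 0, 30, 32, 32, 32, 0, 0, 6, 0, 0, 0, 0, 0, 0, 6, 0, 0]
0.70 [0, 18, 27, 40, 47, 47, 47, 0, 0, 0, 0, 0, 0, 0, 0, 6, 6, 0, 0]
0.76 [0, 0, 32, 36, 47, 47, 47, 32, 32, 32, 32, 32, 32, 32, 0, 0, 0, 0, 0]
0.82 [0, 0, 32, 32, 32, 32, 32, 32, 32, 32, 32, 32, 32, 32, 22, 60, 30, 0, 0]
0.88 [9, 0, 37, 49, 58, 58, 57, 57, 57, 57, 57, 57, 57, 57, 57, 58, 57, 57, 57]
0.94 [0, 0, 0, 0, 0, 0, 0, 0, 0, 0, 0, 0, 0, 0, 0, 0, 0, 0, 0]
1.00 [0, 0, 0, 0, 0, 0, 0, 0, 0, 0, 0, 0, 0, 0, 0, 0, 0, 0, 0]
```

>>> carry_out(
  deltas=[
    [-0.2, -0.2, 0, 0.33, 1],
    [-0.4, -0.4, 0, 0.67, 1],
    [-0.62, -0.62, 0, 1, 1],
    [-0.62, -0.62, 0, 1, 1],
  ],
)

```text
clock: 1.6
position: [0.2787, 0.4613, 0.2539]
ee_rot: [0.433, 0.902, 0.0, 0.0]
ft_force: [0.6, 0.7, -0.2]
grip_width: 1.002
grasp_force: 0.0
```

```bash
cat >> h.py <<'E'
def go(p,th,tgt,tth):  # tool pose (x-axis world angle deg) -> row for target
    a=np.radians(th); d=np.subtract(tgt,p); s=(th-tth+180)%360-180
    return np.round([(d[0]*np.cos(a)+d[1]*np.sin(a))/.15,(d[0]*np.sin(a)-d[1]*np.cos(a))/.15,-d[2]/.15,s/30],3)
def th():
    q=manip.get_obs()["ee_rot"]; return np.degrees(np.arctan2(2*q[0]*q[1],q[0]**2-q[1]**2))
E
python3 - <<'E'
from h import *
p=np.array([.2787,.4613,.2539]);t=128.9
g=np.array([.4935,-.0195,.25]);tg=3.6
for i in range(5):
    n=p+(g-p)/(5-i); m=t-min(30,t-tg); print(go(p,t,n,m)); p,t=n,m
st()
E
```

```text
[-0.679 -0.18   0.005  1.   ]
[-0.678  0.184  0.005  1.   ]
[-0.495  0.498  0.005  1.   ]
[-0.18   0.679  0.005  1.   ]
[0.184 0.678 0.005 0.177]
{'clock': np.float64(1.6), 'position': array([0.279, 0.461, 0.254]), 'ee_rot': array([0.433, 0.902, 0.   , 0.   ]), 'ft_force': array([ 0.623,  0.655, -0.174]), 'grip_width': np.float64(1.002), 'grasp_force': np.float64(0.0), 'joint_pos': array([-1.152,  0.141,  0.044,  1.693, -0.005,  1.307, -0.432])}
```

>>> carry_out(
  deltas=[
    [-0.22, -0.06, 0, 0.33, 1],
    [-0.45, -0.12, 0, 0.67, 1],
    [-0.68, -0.18, 0, 1, 1],
    [-0.68, -0.18, 0, 1, 1],
  ],
)

```text
clock: 2.1
position: [0.3209, 0.3665, 0.2537]
ee_rot: [0.65, 0.76, 0.0, 0.0]
ft_force: [-0.2, 0.6, -0.0]
grip_width: 1.004
grasp_force: 0.0
```

>>> carry_out(
  deltas=[
    [-0.22, 0.06, 0, 0.33, 1],
    [-0.45, 0.12, 0, 0.67, 1],
    [-0.68, 0.18, 0, 1, 1],
    [-0.68, 0.18, 0, 1, 1],
  ],
)

```text
clock: 2.6
position: [0.3634, 0.2707, 0.2536]
ee_rot: [0.824, 0.567, 0.0, -0.0]
ft_force: [-0.7, 1.4, 0.4]
grip_width: 1.002
grasp_force: 0.0
```

>>> carry_out(
  deltas=[
    [-0.17, 0.17, 0, 0.33, 1],
    [-0.33, 0.33, 0, 0.67, 1],
    [-0.5, 0.5, 0, 1, 1],
    [-0.5, 0.5, 0, 1, 1],
  ],
)

```text
clock: 3.1
position: [0.4067, 0.1743, 0.2536]
ee_rot: [0.942, 0.335, 0.0, -0.0]
ft_force: [-0.4, 0.5, -0.4]
grip_width: 0.999
grasp_force: 0.0
```

>>> carry_out(
  deltas=[
    [-0.06, 0.22, 0, 0.33, 1],
    [-0.12, 0.45, 0, 0.67, 1],
    [-0.18, 0.68, 0, 1, 1],
    [-0.18, 0.68, 0, 1, 1],
  ],
)

```text
clock: 3.6
position: [0.4502, 0.0784, 0.2534]
ee_rot: [0.997, 0.08, 0.0, 0.0]
ft_force: [-0.6, 0.7, 0.1]
grip_width: 1.001
grasp_force: 0.0
```

>>> carry_out(
  deltas=[
    [0.1, 0.4, 0, 0.1, 1],
    [0.18, 0.69, 0, 0.18, 1],
    [0.18, 0.69, 0.1, 0.18, 1],
    [0.18, 0.69, 0.35, 0.18, 1],
    [0.18, 0.69, 0.6, 0.18, 0.5],
    [0.18, 0.69, 0.75, 0.18, 0],
    [0.18, 0.69, 0.76, 0.18, -0.3],
    [0.18, 0.69, 0.76, 0.18, -0.3],
  ],
)

```text
clock: 4.6
position: [0.493, -0.0178, 0.1399]
ee_rot: [0.999, 0.034, 0.0, -0.0]
ft_force: [-0.4, -0.7, -0.1]
grip_width: 0.351
grasp_force: 0.0
```

```bash
python3 - <<'E'
from h import *
st();print(th())
c=camera("scene");a=c["img"][200:380,240:460];a=cv2.resize(a,None,fx=3,fy=3)
cv2.imwrite("pics/s2.png",a[:,:,::-1])
E
```

```text
{'clock': np.float64(4.6), 'position': array([ 0.493, -0.018,  0.14 ]), 'ee_rot': array([ 0.999,  0.034,  0.   , -0.   ]), 'ft_force': array([-0.434, -0.711, -0.148]), 'grip_width': np.float64(0.351), 'grasp_force': np.float64(0.0), 'joint_pos': array([-0.589,  0.148,  0.578,  1.967, -0.093,  1.052, -1.472])}
3.947652320006026
```

View pics/s2.png

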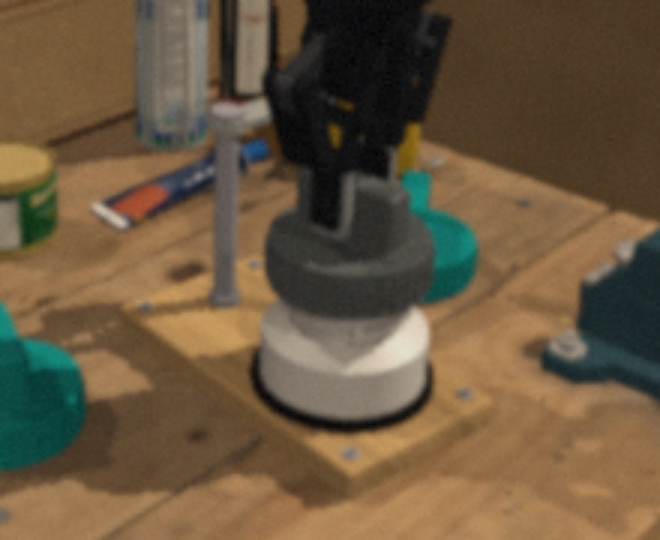

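The fingers straddle the grey lid's wing, at about (350,205) in the crop. I'll close on it now.

>>> carry_out(
  deltas=[
    [0, 0, 0, 0, -1],
    [0, 0, 0, 0, -1],
    [0, 0, 0, 0, -1],
    [0, 0, 0, 0, -1],
  ],
  force=30,
)

```text
clock: 5.15
position: [0.4932, -0.0188, 0.1401]
ee_rot: [0.999, 0.033, 0.001, -0.0]
ft_force: [0.5, 2.2, 6.1]
grip_width: 0.23
grasp_force: 34.7
```

>>> carry_out(
  deltas=[
    [0, 0, 0, -0.25, -1],
    [0, 0, 0, -0.5, -1],
    [0, 0, 0, -0.75, -1],
    [0, 0, 0, -1, -1],
    [0, 0, 0, -1, -1],
  ],
)

```text
clock: 5.78
position: [0.4933, -0.0194, 0.1401]
ee_rot: [0.957, 0.291, 0.001, 0.0]
ft_force: [0.8, -0.9, 5.8]
grip_width: 0.229
grasp_force: 34.6
```

>>> carry_out(
  deltas=[
    [0, 0, 0, -0.25, -1],
    [0, 0, 0, -0.5, -1],
    [0, 0, 0, -0.75, -1],
    [0, 0, 0, -1, -1],
    [0, 0, 0, -1, -1],
  ],
)

```text
clock: 6.4
position: [0.4923, -0.0195, 0.1391]
ee_rot: [0.849, 0.528, -0.0, -0.0]
ft_force: [-0.1, 0.0, -0.6]
grip_width: 0.229
grasp_force: 33.7
```

>>> carry_out(
  deltas=[
    [0, 0, 0, -0.15, -1],
    [0, 0, 0, -0.27, -1],
    [0, 0, 0, -0.27, -1],
  ],
)

```text
clock: 6.78
position: [0.4928, -0.0195, 0.1394]
ee_rot: [0.811, 0.585, 0.0, 0.0]
ft_force: [1.8, -0.8, -0.8]
grip_width: 0.226
grasp_force: 33.7
```

>>> carry_out(
  deltas=[
    [0, 0, 0.02, 0, -1],
    [0, 0, 0.035, 0, -1],
    [0, 0, 0.045, 0, -1],
    [0, 0, 0.045, 0, -1],
  ],
)

```text
clock: 7.28
position: [0.4928, -0.0192, 0.1326]
ee_rot: [0.81, 0.587, 0.0, 0.0]
ft_force: [4.8, -0.5, -0.3]
grip_width: 0.226
grasp_force: 34.0
```

>>> carry_out(
  deltas=[
    [0, 0, 0, 0, -0.3],
    [0, 0, 0, 0, -0.3],
    [0, 0, 0, 0, -0.3],
  ],
)

```text
clock: 7.65
position: [0.4922, -0.0192, 0.1324]
ee_rot: [0.81, 0.587, -0.0, -0.0]
ft_force: [-0.5, -0.6, 0.5]
grip_width: 0.348
grasp_force: 0.0
```

```bash
python3 - <<'E'
from h import *
st();print(th())
c=camera("scene");a=c["img"][200:380,240:460];a=cv2.resize(a,None,fx=3,fy=3)
cv2.imwrite("pics/s3.png",a[:,:,::-1])
P,u,v=pts(c);m=(u>335)&(u<385)&(v>255)&(v<300)
d=np.hypot(P[:,0]-.493,P[:,1]+.019)
q=P[m&(d<.044)&(d>.03)&(P[:,0]<.49)];print(np.percentile(q[:,2],[5,50,90,95,98]))
h,e=np.histogram(q[:,2],bins=np.arange(.06,.15,.004));print(list(zip(e.round(3),h)))
E
```

```text
{'clock': np.float64(7.65), 'position': array([ 0.492, -0.019,  0.132]), 'ee_rot': array([ 0.81 ,  0.587, -0.   , -0.   ]), 'ft_force': array([-0.531, -0.587,  0.468]), 'grip_width': np.float64(0.348), 'grasp_force': np.float64(0.0), 'joint_pos': array([-0.489,  0.153,  0.472,  1.971, -0.081,  1.037, -0.297])}
71.85847367011259
[0.09601288 0.10115765 0.1460991  0.15650722 0.16135734]
[(np.float64(0.06), np.int64(0)), (np.float64(0.064), np.int64(0)), (np.float64(0.068), np.int64(0)), (np.float64(0.072), np.int64(0)), (np.float64(0.076), np.int64(0)), (np.float64(0.08), np.int64(1)), (np.float64(0.084), np.int64(3)), (np.float64(0.088), np.int64(4)), (np.float64(0.092), np.int64(14)), (np.float64(0.096), np.int64(40)), (np.float64(0.1), np.int64(267)), (np.float64(0.104), np.int64(3)), (np.float64(0.108), np.int64(1)), (np.float64(0.112), np.int64(0)), (np.float64(0.116), np.int64(2)), (np.float64(0.12), np.int64(11)), (np.float64(0.124), np.int64(10)), (np.float64(0.128), np.int64(15)), (np.float64(0.132), np.int64(12)), (np.float64(0.136), np.int64(12)), (np.float64(0.14), np.int64(8)), (np.float64(0.144), np.int64(15))]
```

View pics/s3.png

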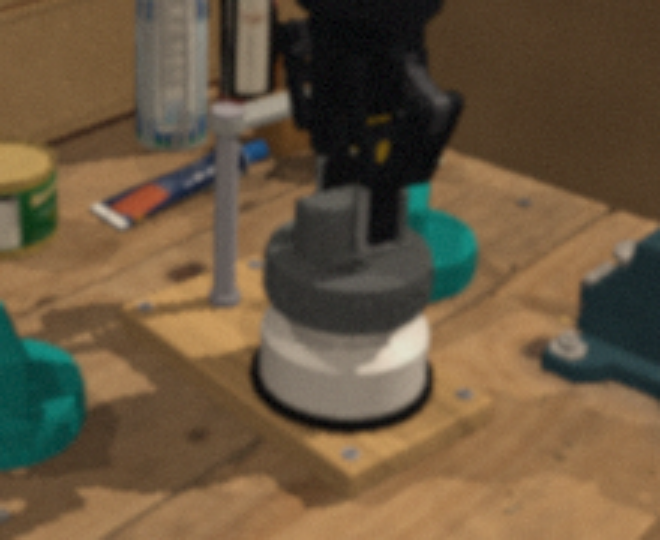

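The lid has dropped in: its plate is at about 101 mm, as expected. Next I regrip and screw it clockwise, following the sink.

>>> carry_out(
  deltas=[
    [0, 0, 0, 0, -1],
    [0, 0, 0, 0, -1],
    [0, 0, 0, 0, -1],
    [0, 0, 0.004, 0.25, -1],
    [0, 0, 0.008, 0.5, -1],
    [0, 0, 0.012, 0.75, -1],
    [0, 0, 0.016, 1, -1],
    [0, 0, 0.016, 1, -1],
  ],
)

```text
clock: 8.7
position: [0.4927, -0.0192, 0.1303]
ee_rot: [0.934, 0.358, 0.0, -0.0]
ft_force: [0.8, -1.2, 1.5]
grip_width: 0.225
grasp_force: 33.7
```

>>> carry_out(
  deltas=[
    [0, 0, 0.004, 0.25, -1],
    [0, 0, 0.008, 0.5, -1],
    [0, 0, 0.012, 0.75, -1],
    [0, 0, 0.016, 1, -1],
    [0, 0, 0.016, 1, -1],
  ],
)

```text
clock: 9.32
position: [0.4925, -0.019, 0.1279]
ee_rot: [0.994, 0.105, -0.0, -0.0]
ft_force: [0.6, 0.9, 3.8]
grip_width: 0.229
grasp_force: 33.9
```

>>> carry_out(
  deltas=[
    [0, 0, 0.004, 0.2, -1],
    [0, 0, 0.008, 0.4, -1],
    [0, 0, 0.01, 0.55, -1],
    [0, 0, 0.01, 0.55, -1],
  ],
)

```text
clock: 9.82
position: [0.4927, -0.0193, 0.1265]
ee_rot: [0.999, -0.038, 0.0, -0.0]
ft_force: [-0.3, 0.4, 5.4]
grip_width: 0.227
grasp_force: 34.2
```

```bash
python3 - <<'E'
from h import *
st();print(th(),manip.get_obs()["torque"])
E
```

```text
{'clock': np.float64(9.825), 'position': array([ 0.493, -0.019,  0.127]), 'ee_rot': array([ 0.999, -0.038,  0.   , -0.   ]), 'ft_force': array([-0.34 ,  0.415,  5.358]), 'grip_width': np.float64(0.227), 'grasp_force': np.float64(34.2), 'joint_pos': array([-0.605,  0.169,  0.603,  1.981, -0.112,  1.023, -1.598])}
-4.40000164173401 [ 0.11283829  0.25801023 -0.06309014]
```

Yaw is -4.4° and home should be about -7.8°, so I continue gently until the torque shows the stop.

>>> carry_out(
  deltas=[
    [0, 0, 0.002, 0.08, -1],
    [0, 0, 0.002, 0.15, -1],
    [0, 0, 0.002, 0.23, -1],
    [0, 0, 0.002, 0.23, -1],
    [0, 0, 0.002, 0.23, -1],
  ],
)

```text
clock: 10.45
position: [0.4931, -0.0192, 0.1263]
ee_rot: [0.995, -0.099, 0.001, 0.0]
ft_force: [2.4, -0.8, 4.7]
grip_width: 0.225
grasp_force: 46.4
```

```bash
python3 - <<'E'
from h import *
st();print(th(),manip.get_obs()["torque"])
E
```

```text
{'clock': np.float64(10.45), 'position': array([ 0.493, -0.019,  0.126]), 'ee_rot': array([ 0.995, -0.099,  0.001,  0.   ]), 'ft_force': array([ 2.386, -0.802,  4.674]), 'grip_width': np.float64(0.225), 'grasp_force': np.float64(46.399), 'joint_pos': array([-0.617,  0.171,  0.616,  1.982, -0.115,  1.022, -1.717])}
-11.328920528923803 [-0.25170269 -0.62009407  1.16781054]
```

>>> carry_out(
  deltas=[
    [0, 0, 0, 0, -0.4],
    [0, 0, 0, 0, -0.2],
    [0, 0, 0, 0, 0],
    [0, 0, -0.1, 0, 0],
    [0, 0, -0.3, 0, 0],
    [0, 0, -0.5, 0, 0],
    [0, 0, -0.7, 0, 0],
    [0, 0, -0.7, 0, 0],
  ],
)

```text
clock: 11.45
position: [0.4938, -0.0194, 0.2339]
ee_rot: [0.995, -0.101, 0.002, -0.001]
ft_force: [0.4, 0.0, -0.1]
grip_width: 0.5
grasp_force: 0.0
```

>>> carry_out(
  deltas=[
    [0.25, 0.2, 0, -0.33, 0],
    [0.5, 0.3, 0, -0.67, 0],
    [0.5, 0.3, 0, -1, 0],
    [0.5, 0.3, 0, -1, 0],
  ],
)

```text
clock: 11.95
position: [0.5568, -0.0787, 0.2305]
ee_rot: [0.987, 0.159, -0.001, 0.0]
ft_force: [-0.5, -1.0, 0.4]
grip_width: 0.499
grasp_force: 0.0
```

```bash
python3 - <<'E'
from h import *
st();o=manip.get_obs();print(th())
c=camera("scene")
a=cv2.resize(c["img"][180:380,240:460],None,fx=3,fy=3);cv2.imwrite("pics/s4.png",a[:,:,::-1])
P,u,v=pts(c);d=np.hypot(P[:,0]-.493,P[:,1]+.019)
m=(d<.05)&(P[:,2]>.115)&(P[:,2]<.14)
w=P[m];print("wing",len(w),np.percentile(w[:,2],[50,90,97]),cv2.minAreaRect((w[:,:2]*1000).astype(np.float32)))
q=P[(d<.05)&(P[:,2]>.088)&(P[:,2]<.105)];print("plate",np.median(q[:,2]))
k=P[(np.hypot(P[:,0]-.58,P[:,1]+.128)<.025)&(P[:,2]>.145)&(P[:,2]<.178)];print("knob",len(k),k.mean(0),cv2.minEnclosingCircle((k[:,:2]*1000).astype(np.float32)))
print([ (b["position"],b["conf"]) for b in boxes_of("keeper_knob",c)][:2])
p=o["position"];t=th()
print(go(p,t,[.580,-.128,.228],79.8))
E
```

```text
{'clock': np.float64(11.95), 'position': array([ 0.557, -0.079,  0.23 ]), 'ee_rot': array([ 0.987,  0.159, -0.001,  0.   ]), 'ft_force': array([-0.528, -1.01 ,  0.401]), 'grip_width': np.float64(0.499), 'grasp_force': np.float64(0.0), 'joint_pos': array([-0.501,  0.232,  0.653,  1.692, -0.146,  1.268, -1.067])}
18.346716238007982
wing 455 [0.12573357 0.12851757 0.12889791] ((493.399169921875, -17.839506149291992), (21.41099739074707, 63.317344665527344), 80.67306518554688)
plate 0.0947554260868819
knob 225 [ 0.57692518 -0.1313807   0.16347744] ((581.001708984375, -136.29678344726562), 13.358346939086914)
[([0.5827, -0.1125, 0.144], 0.6), ([0.5049, -0.0025, 0.0194], 0.17)]
[ 0.044  0.361  0.016 -2.053]
```

View pics/s4.png

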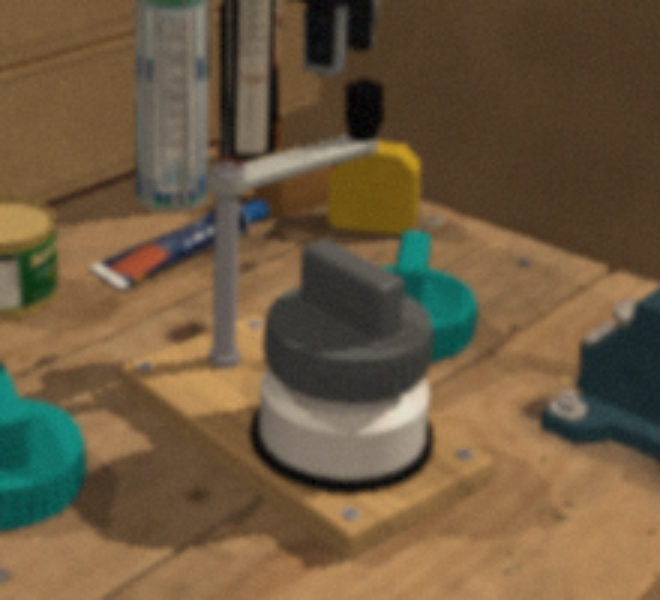

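The lid is screwed home: wing top at 128.7 mm, in line with the post. The knob is at about (0.580,-0.136), so I go to it with the fingers tangential.

>>> carry_out(
  deltas=[
    [0.01, 0.2, 0, -0.33, 0],
    [0.03, 0.42, 0, -0.67, 0],
    [0.03, 0.42, 0, -1, 0],
    [0.03, 0.42, 0, -1, 0],
  ],
)

```text
clock: 12.55
position: [0.581, -0.1364, 0.2311]
ee_rot: [0.913, 0.409, 0.0, -0.0]
ft_force: [-0.4, 0.0, 0.1]
grip_width: 0.496
grasp_force: 0.0
```

>>> carry_out(
  deltas=[
    [0, 0, 0, -0.33, 0],
    [0, 0, 0, -0.67, 0],
    [0, 0, 0, -1, 0],
    [0, 0, 0.1, -1, 0],
    [0, 0, 0.25, -1, 0],
    [0, 0, 0.41, -1, 0],
    [0, 0, 0.41, -1, 0],
  ],
)

```text
clock: 13.42
position: [0.5798, -0.1358, 0.1671]
ee_rot: [0.776, 0.63, -0.001, -0.002]
ft_force: [-0.0, 0.1, 0.1]
grip_width: 0.502
grasp_force: 0.0
```

```bash
python3 - <<'E'
from h import *
st();print(th())
c=camera("scene")
a=cv2.resize(c["img"][180:320,270:440],None,fx=4,fy=4);cv2.imwrite("pics/s5.png",a[:,:,::-1])
# arc about hinge: tool centre leads by 6 deg each step
p=manip.get_obs()["position"];t=th();h=np.array([.5975,-.0335])
for A in (235,210,186,166):
    r=np.radians(A);n=np.r_[h+.105*np.array([np.cos(r),np.sin(r)]),p[2]];m=A-180
    print(A,n,go(p,t,n,m));p,t=n,m
E
```

```text
{'clock': np.float64(13.425), 'position': array([ 0.58 , -0.136,  0.167]), 'ee_rot': array([ 0.776,  0.63 , -0.001, -0.002]), 'ft_force': array([-0.044,  0.062,  0.129]), 'grip_width': np.float64(0.502), 'grasp_force': np.float64(0.0), 'joint_pos': array([-0.26 ,  0.355,  0.51 ,  1.672, -0.186,  1.167,  0.091])}
78.13769567357062
235 [ 0.53727447 -0.11951096  0.16863075] [ 0.05  -0.306 -0.     0.773]
210 [ 0.50656733 -0.086       0.16863075] [ 0.066 -0.296 -0.     0.833]
186 [ 0.4930752  -0.04447549  0.16863075] [ 0.061 -0.285 -0.     0.8  ]
166 [ 0.49561895 -0.0080982   0.16863075] [ 0.042 -0.239 -0.     0.667]
```

View pics/s5.png

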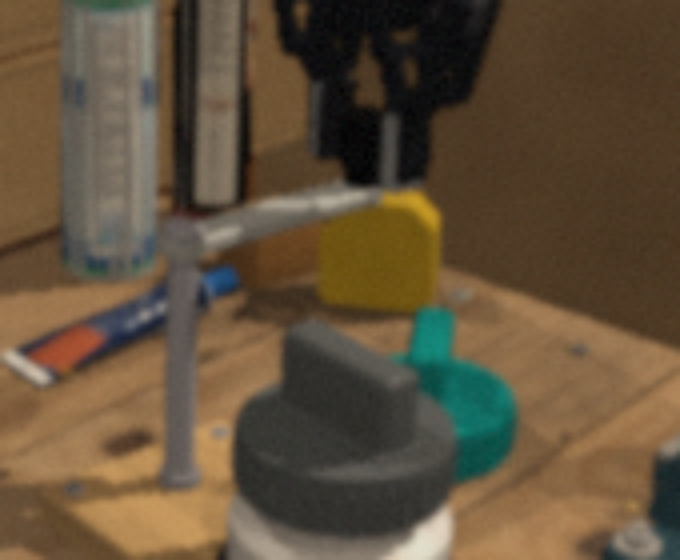

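The fingers straddle the black knob at about (385,150) in the crop. I swing it round the hinge.

>>> carry_out(
  deltas=[
    [0.0, -0.08, 0, 0.2, 0],
    [0.02, -0.16, 0, 0.4, 0],
    [0.03, -0.23, 0, 0.6, 0],
    [0.05, -0.31, 0, 0.77, 0],
    [0.05, -0.31, 0, 0.77, 0],
  ],
)

```text
clock: 14.1
position: [0.5374, -0.1196, 0.1705]
ee_rot: [0.886, 0.464, 0.001, 0.0]
ft_force: [0.1, -0.9, -0.1]
grip_width: 0.502
grasp_force: 0.0
```

>>> carry_out(
  deltas=[
    [0.0, -0.08, 0, 0.2, 0],
    [0.02, -0.16, 0, 0.4, 0],
    [0.04, -0.23, 0, 0.6, 0],
    [0.066, -0.3, 0, 0.83, 0],
    [0.066, -0.3, 0, 0.83, 0],
  ],
)

```text
clock: 14.72
position: [0.5063, -0.0858, 0.17]
ee_rot: [0.965, 0.264, 0.001, -0.0]
ft_force: [-0.9, -0.2, 0.8]
grip_width: 0.503
grasp_force: 0.0
```

>>> carry_out(
  deltas=[
    [0.0, -0.08, 0, 0.2, 0],
    [0.02, -0.16, 0, 0.4, 0],
    [0.04, -0.23, 0, 0.6, 0],
    [0.06, -0.285, 0, 0.8, 0],
    [0.06, -0.285, 0, 0.8, 0],
  ],
)

```text
clock: 15.35
position: [0.4924, -0.0448, 0.1697]
ee_rot: [0.998, 0.058, 0.0, -0.0]
ft_force: [-0.2, -0.1, 0.1]
grip_width: 0.499
grasp_force: 0.0
```

```bash
python3 - <<'E'
from h import *
st();t=th();p=manip.get_obs()["position"];h=np.array([.5975,-.0335])
print(t)
for A in (172,164):
    r=np.radians(A);n=np.r_[h+.105*np.array([np.cos(r),np.sin(r)]),p[2]]
    print(A,go(p,t,n,A-180))
E
```

```text
{'clock': np.float64(15.35), 'position': array([ 0.492, -0.045,  0.17 ]), 'ee_rot': array([ 0.998,  0.058,  0.   , -0.   ]), 'ft_force': array([-0.248, -0.113,  0.144]), 'grip_width': np.float64(0.499), 'grasp_force': np.float64(0.0), 'joint_pos': array([-0.58 ,  0.111,  0.62 ,  1.934, -0.072,  1.117, -1.386])}
6.682782801207316
172 [ 0.027 -0.171 -0.     0.489]
164 [ 0.059 -0.263 -0.     0.756]
```

>>> carry_out(
  deltas=[
    [0.01, -0.07, 0, 0.2, 0],
    [0.02, -0.13, 0, 0.4, 0],
    [0.03, -0.17, 0, 0.5, 0],
    [0.03, -0.2, 0, 0.5, 0],
    [0.03, -0.22, 0, 0.5, 0],
    [0.03, -0.235, 0, 0.5, 0],
    [0.03, -0.235, 0, 0.5, 0],
  ],
)

```text
clock: 16.23
position: [0.4925, -0.0098, 0.1695]
ee_rot: [0.997, -0.074, 0.0, 0.0]
ft_force: [0.6, -3.2, 0.3]
grip_width: 0.499
grasp_force: 1.2
```

```bash
python3 - <<'E'
from h import *
st();print(th())
E
```

```text
{'clock': np.float64(16.225), 'position': array([ 0.493, -0.01 ,  0.169]), 'ee_rot': array([ 0.997, -0.074,  0.   ,  0.   ]), 'ft_force': array([ 0.57 , -3.185,  0.312]), 'grip_width': np.float64(0.499), 'grasp_force': np.float64(1.188), 'joint_pos': array([-0.642,  0.107,  0.609,  1.939, -0.067,  1.116, -1.726])}
-8.521253772735392
```

>>> carry_out(
  deltas=[
    [0, -0.015, 0, 0, 0],
    [0, -0.03, 0, 0, 0],
    [0, -0.03, 0, 0, 0],
  ],
)

```text
clock: 16.6
position: [0.4927, -0.0092, 0.1694]
ee_rot: [0.997, -0.076, -0.0, 0.002]
ft_force: [-2.3, -17.4, 2.2]
grip_width: 0.501
grasp_force: 8.5
```

It is at the solid stop. I recentre, open and lift clear.

>>> carry_out(
  deltas=[
    [0, 0.04, 0, 0, 0],
    [0, 0.08, 0, 0, 0],
    [0, 0.08, -0.2, 0, 0],
    [0, 0.08, -0.4, 0, 0],
    [0, 0.08, -0.7, 0, 0],
    [-0.5, 0.08, -0.9, 0, 0],
    [-0.5, 0.08, -0.9, 0, 0],
  ],
)

```text
clock: 17.48
position: [0.4158, -0.0051, 0.3061]
ee_rot: [0.997, -0.074, 0.001, -0.001]
ft_force: [-0.2, 0.1, -0.0]
grip_width: 0.501
grasp_force: 0.0
```

```bash
python3 - <<'E'
from h import *
st()
c=camera("scene")
a=cv2.resize(c["img"][170:380,200:460],None,fx=2.5,fy=2.5);cv2.imwrite("pics/s6.png",a[:,:,::-1])
P,u,v=pts(c)
k=P[(np.hypot(P[:,0]-.493,P[:,1]+.02)<.03)&(P[:,2]>.147)&(P[:,2]<.178)];print("knob",len(k),k.mean(0),cv2.minEnclosingCircle((k[:,:2]*1000).astype(np.float32)))
b=P[(P[:,2]>.132)&(P[:,2]<.146)&(P[:,0]>.51)&(P[:,0]<.61)&(abs(P[:,1]+.025)<.04)]
print("bar",cv2.minAreaRect((b[:,:2]*1000).astype(np.float32)))
E
```

```text
{'clock': np.float64(17.475), 'position': array([ 0.416, -0.005,  0.306]), 'ee_rot': array([ 0.997, -0.074,  0.001, -0.001]), 'ft_force': array([-0.212,  0.066, -0.02 ]), 'grip_width': np.float64(0.501), 'grasp_force': np.float64(0.0), 'joint_pos': array([-0.705, -0.233,  0.523,  1.907,  0.115,  1.435, -1.928])}
knob 310 [ 0.48962406 -0.01324779  0.16454771] ((493.90142822265625, -17.802154541015625), 12.76081371307373)
bar ((558.4150390625, -26.68365478515625), (21.360788345336914, 100.23038482666016), 80.90863800048828)
```

View pics/s6.png

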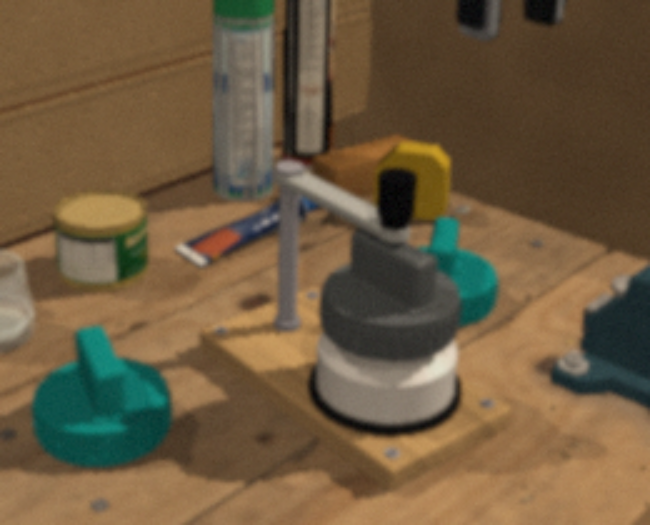

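The keeper lies over the lid with its knob at (397,195) in the crop, the lid is home and the gripper is clear. I'm handing in.

```bash
python3 -c "
from h import *
print(ticket.hand_in())"
```

```text
the job is handed in; nothing more can be done
None
```

The lid was turned back until it dropped into the thread and then screwed home to its stop. The keeper arm was swung over it to its end stop and released, and the job was handed in at about 17.5 s with the gripper clear.

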